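# Shift a gear selector through its H-gate into third

### The arm

A 7-joint arm with a two-finger parallel gripper is mounted at the origin on a cart in front of the work surface, level with it; the furniture and walls round the work are solid. World frame = base frame: x ahead of the robot, y to its left, z up, the work surface at z = 0. Lengths are in m, angles in rad, forces in N, time in s.
With the tool pointing down it reaches from about 0.4 to 0.85 m from the base axis. Payload 4.5 kg.
Tool frame: the origin (TCP) lies on the centre line of the jaws, within the pads' length; the fingertips stand 11 mm ahead of it and the grasp point (between the pads) lies 8 mm behind it; z points along the fingers, y is the line along which they close (so a half turn about z gives the same grasp; the last joint's range is limited). The gripper opens to 88 mm and grips with 3 to 60 N. Pads are 18 mm wide; open, the fingers measure 123 mm over their backs; the gripper's body (75 mm by 187 mm) begins 45 mm behind the grasp point.
Start: joints at [-1.178, 0.689, -0.195, 1.565, 0.157, 0.902, -0.215], TCP at [0.219, 0.585, 0.25] pointing down, gripper open.
Joint ranges: [-3.01, 3.01], [-0.46, 2.08], [-1.47, 1.51], [0.13, 2.56], [-1, 4.14], [0.04, 2.09], [-2.66, 2.66]. Speed limits (rad/s): [2.57, 2.57, 3.14, 3.14, 3.14, 3.14, 3.14].

### API

Orientations are given as a unit quaternion [x, y, z, w].
In Python, from plant import * gives the robot as it stands. The module is installed in compiled form; this text tells all that it offers.
- The arm moves only by the tool send_rows, never from a script. Its argument "motion" is a list of rows, each an object of numbers: "x", "y", "z": the shift along the tool's x, y, z in cm; "rx", "ry", "rz": the turn, a rotation vector about the tool's x, y, z in rad; "jaw": the finger opening in cm, from 0 to 8.81. In form: [{"x": .., "y": .., "z": .., "rx": .., "ry": .., "rz": .., "jaw": ..}, ...]. A call has exactly 5 rows; each row shifts and turns the commanded pose from where the row before left it, along the tool's axes as they then stand; what a row does not reach is not made up. A row lasts 1/10 s, in which the tool goes at most 50 mm and 8.59 degrees, less where a joint would pass 70% of its speed; a pose out of reach is approached as far as the arm can. A call is refused whole if a number of a shift passes 5 or a number of a turn 0.15, either way. A call with a gripper value outside its range is refused whole. The fingers move at their own pace and stop on an object; "grip_force" is the grip in N (left out, the last holds). Time passes only in rows, so rows that do not move let the fingers close, or fill a call up. It gives the time, the measured TCP pose, the force, the opening and the grip force at its end, in the units of the state.
- get_state(): the state, without advancing time (a new reading comes with each control period).
- snapshot(name): name is "side" or "top" or "wrist"; returns a dict with "img" (400x640x3 uint8, red, green, blue), "vertical_fov" (degrees; the focal length in pixels is half the picture's height over the tangent of half this angle, whatever the lens; pixels are square), "cx", "cy" (the principal point, pixels), "extrinsics" (4x4, takes a point from camera to world coordinates). Camera axes: x right, y up, looking along -z (the intrinsics and any distortion apply to the point x, -y, -z); pixel columns grow to the right and rows downward; lengths in m; the calibration is good to about 2 mm. A picture is of the moment at which its call begins. There is no depth.
- finish_job(): hands the job in; it is judged then, once.
The state is a dict: "clock": time; "q": joint angles; "qd": joint speeds; "joint_torque": joint torques, N m; "tool_pos": TCP position; "eef_rot": TCP orientation; "contact_force": force on the tool from outside, world axes, zero at the start; "moment": the same for the moment, N m; "opening": opening from 0.0 (shut) to 1.0 (fully open); "finger_force": force on a finger pad.
Only numpy, scipy, OpenCV 4.12 (cv2) and the standard library are available. Lean on these libraries where they do the work, as an engineer would, in place of code of your own. Each camera call takes 0.05 s, during which the arm holds its last target. There are 200 camera calls.

### The job

The gear selector of a small tractor stands on the bench for a shift test, with its gearstick somewhere in the left-hand lane of the H-gate. Push the gearstick's knob with the fingertips, without gripping, pinching or forcing it: bring the stick level with the cross channel, push it across to the right-hand lane, then push it forward, away from you, until it is fully home in third, the far right slot. Leave it there, and leave the loose parts lying around the selector alone.

Things in the scene. Friction and masses are not known exactly. Their poses are not given: they have to be found in the camera images.
- selector: Gear selector, fixed to the bench: grey cast housing 108 x 98 mm on a flange 150 (x) by 130 (y) mm, 90 mm high, steel gate plate on top. Origin at the centre of its underside; x points forward (away from the robot, turned up to 0.35 rad), y to its left, z up. Slots: first far left, second near left, third far right, fourth near right; small pips beside the slot ends count them.
- gate_center (a point): Centre of the H-slot, on top of the gate plate, 90 mm above the bench. Two fore-and-aft lanes at y = +20 and -20 mm (selector frame) are joined by a cross channel 20 mm wide in x, between two tongues 24 mm wide with rounded corners. The tongues stop the 10 mm thick stem: it changes lanes only within about 0.07 rad of fore-aft zero.
- shift_across (a joint): Sideways lean of the gearstick (rad) about the selector's x axis; the pivot lies at the selector's centre, 15 mm above the bench. 0 upright; -0.27 (stop) in the left lane, +0.27 (stop) in the right lane, stops slightly springy; beyond about 0.22 either way it is in a lane. Stays where it is left; the knob takes about 2 N to move.
- shift_fore_aft (a joint): Fore-and-aft lean of the gearstick (rad) about the same pivot. 0 in the cross channel, positive forward (away from the robot), stops at -0.30 and +0.30, where the stick is fully home in a slot. Stays where it is left; the knob takes about 2 N to move.
- knob: Black squarish knob on the gearstick, 35 by 35 mm, 44 mm tall, low domed cap; 10 mm stem below. Origin at its centre, 135 mm from the pivot: 150 mm above the bench when upright, about 139 mm when leaning into a slot end. Axes as the selector's, leaning with the stick. It travels about 70 mm across and 80 mm fore and aft. Pushing it with over 45 N counts as forcing.
- knob_near: Grip pad on the knob's near side (selector -x), 28 mm wide, 40 mm tall, 4 mm thick; origin at its centre. Its outer face is 17.5 mm from the knob's centre.
- knob_far: The same on the far side (+x).
- knob_left: The same on the left side (+y).
- knob_right: The same on the right side (-y).
- float_bowl_1: Bystander, loose: grey die-cast carburettor float bowl, 63 x 74 x 46 mm, mouth down, left of the selector. Origin at the centre of its underside.
- ratchet: Bystander, loose: small ratchet handle lying flat, 31 x 148 x 18 mm, long along its y, right of the selector. Origin at the centre of its underside.
- spark_plug_1: Bystander, loose: used spark plug, 18 x 68 x 16 mm, long along its y, in front of the selector on the near left. Origin at the centre of its underside.
- needle_float: Bystander, loose: black plastic twin float, 30 x 38 x 16 mm, in front of the selector on the near right. Origin at the centre of its underside.

How it is judged:
By the outcome, as a careful person would: the job done as asked, in the order asked, and still so for the second after the job is handed in, with the robot touching nothing.
It also fails if it takes over 48 s, if anything falls off the work surface, if the arm or the gripper's body presses on something with over 40 N, if the wrist force passes 120 N, or if a joint passes its speed limit or range.

## Working session

There is one attempt and no reset: what is moved stays moved. The work goes in short steps, Python scripts to look and compute and a tool call to move; the robot and the scene stay as the last step left them, time stands still between calls to the robot, and variables do not carry over. Pictures are saved under pics/ and viewed, at most 10 in all, crops included, and the job is handed in when it is done.

Besides the shell and the picture viewer there is one more tool, called after "Request:" as a command line: name --argument value ..., lists and objects as JSON in quotes. send_rows: Moves the arm, as the interface text tells. Its arguments: {"type":"object","properties":{"motion":{"type":"array"},"grip_force":{"type":"number"}},"required":["motion"]}

```bash
mkdir -p pics
cat > h.py <<'E'
from plant import *
import numpy as np, cv2
def snap(n,f):
    s=snapshot(n); cv2.imwrite('pics/'+f+'.png',s['img'][...,::-1]); np.savez('pics/'+f+'.npz',**{k:np.array(v) for k,v in s.items()}); return s
def ray(s,u,v):
    f=200/np.tan(np.radians(float(s['vertical_fov']))/2); E=np.array(s['extrinsics'])
    d=E[:3,:3]@np.array([(u-s['cx'])/f,-(v-s['cy'])/f,-1]); return E[:3,3],d/np.linalg.norm(d)
def plane(s,u,v,z):
    o,d=ray(s,u,v); return o+d*(z-o[2])/d[2]
def proj(s,p):
    f=200/np.tan(np.radians(float(s['vertical_fov']))/2); E=np.array(s['extrinsics'])
    c=E[:3,:3].T@(np.array(p)-E[:3,3]); return s['cx']+f*c[0]/-c[2], s['cy']-f*c[1]/-c[2]
def tri(s1,a,s2,b):
    o1,d1=ray(s1,*a);o2,d2=ray(s2,*b)
    A=np.stack([d1,-d2],1);t=np.linalg.lstsq(A,o2-o1,rcond=None)[0]
    p,q=o1+t[0]*d1,o2+t[1]*d2; return (p+q)/2,np.linalg.norm(p-q)
E
python3 - <<'E'
from h import *
for n in('side','top'):
    s=snap(n,n+'0'); print({k:v for k,v in s.items() if k!='img'})
st=get_state();print(st)
E
```

```text
{'vertical_fov': 55.89224681814684, 'cx': 316.5317215734031, 'cy': 197.89866765702712, 'extrinsics': array([[ 0.81422699,  0.40253358, -0.41833136,  0.13707024],
       [-0.58034571,  0.54540759, -0.60475567, -0.42899837],
       [-0.01527337,  0.7351852 ,  0.67769422,  0.68779393],
       [ 0.        ,  0.        ,  0.        ,  1.        ]])}
{'vertical_fov': 47.742049349688315, 'cx': 321.94239587588424, 'cy': 191.2365840936957, 'extrinsics': array([[-0.00957655,  0.99218883, -0.12437692,  0.36367092],
       [-0.99992049, -0.00848146,  0.00933119,  0.08223588],
       [ 0.0082034 ,  0.12445639,  0.99219117,  1.11637007],
       [ 0.        ,  0.        ,  0.        ,  1.        ]])}
{'clock': 0.1, 'q': array([-1.17820848,  0.68991485, -0.19451353,  1.56618604,  0.15731833,
        0.90250964, -0.21511131]), 'qd': array([ 0.00107586, -0.00187652,  0.00079304, -0.00373583, -0.00023525,
       -0.0005206 ,  0.00082864]), 'joint_torque': array([-2.23137526e-03, -5.28498137e+01, -1.27131142e+00, -1.53837597e+01,
       -5.25980804e-02,  1.99214199e-03,  2.94945482e-05]), 'tool_pos': array([0.21932377, 0.58469152, 0.24899525]), 'eef_rot': array([ 1.78401378e-01,  9.83957462e-01, -8.09130761e-04, -7.83037423e-05]), 'contact_force': array([0.56836354, 0.20189167, 0.12304796]), 'moment': array([ 0.04754115, -0.02049481, -0.0233129 ]), 'finger_force': 0.0, 'opening': 0.9948692804598814}
```

View pics/side0.png

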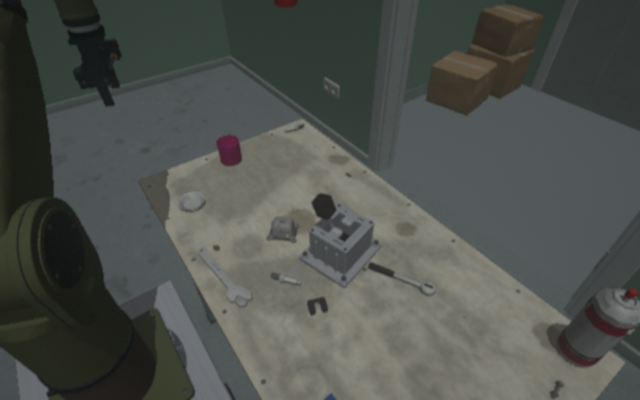

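View pics/top0.png

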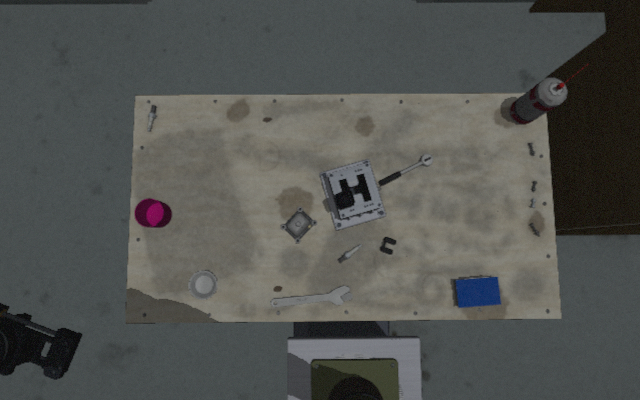

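The side view shows the knob at about (322,206), with the housing top around (345,225). The top view shows the knob at about (345,200), the flange roughly at (322–384, 160–230), and the ratchet at top right. I'll enlarge both.

Run:
```python
import cv2,numpy as np
a=cv2.imread('pics/top0.png')[150:240,310:400]; b=cv2.imread('pics/side0.png')[185:290,290:395]
a=cv2.resize(a,(400,400),interpolation=cv2.INTER_CUBIC);b=cv2.resize(b,(400,400),interpolation=cv2.INTER_CUBIC)
im=np.hstack([a,b]);im=np.clip(im.astype(float)*1.6,0,255).astype(np.uint8);cv2.imwrite('pics/z0.png',im)
```

```text
(no output)
```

View pics/z0.png

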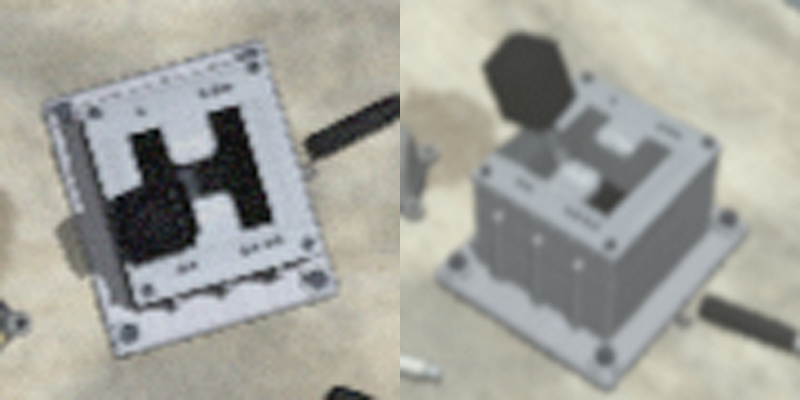

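The enlarged view shows the plate bolts in the top half at (95,113), (253,67), (147,289) and (307,243), and the knob at about (155,222). In the side half, the bolts are at (86,172), (188,77), (311,142) and (211,245), and the knob silhouette at about (130,82). The stick is in the left lane, towards the near end.

Run:
```python
from h import *
T=dict(np.load('pics/top0.npz'));S=dict(np.load('pics/side0.npz'))
t=lambda x,y:((x+.5)/4.444-.5+310,(y+.5)/4.444-.5+150)
s=lambda x,y:((x+.5)/3.81-.5+290,(y+.5)/3.81-.5+185)
# FL,FR,NL,NR
tb=[(95,113),(253,67),(147,289),(307,243)];sb=[(188,77),(311,142),(86,172),(211,245)]
P=[]
for a,b in zip(tb,sb):
    p,e=tri(T,t(*a),S,s(*b));P.append(plane(T,*t(*a),.09));print(p.round(4),round(e,4),P[-1].round(4),plane(S,*s(*b),.09).round(4))
P=np.array(P);c=P.mean(0);f=P[0]+P[1]-P[2]-P[3];yaw=np.arctan2(f[1],f[0]);l=P[0]+P[2]-P[1]-P[3];print(c,yaw,np.arctan2(-l[0],l[1]))
print('sizes',np.linalg.norm(f)/2,np.linalg.norm(l)/2)
for n,C,box in(('top',T,(325,185,365,215)),('side',S,(305,185,340,222))):
    g=C['img'].astype(int).max(2);m=np.zeros(g.shape,np.uint8);x0,y0,x1,y1=box;m[y0:y1,x0:x1]=(g[y0:y1,x0:x1]<(45 if n=='side' else 30))
    k,lab,stt,cen=cv2.connectedComponentsWithStats(m);i=1+stt[1:,4].argmax();print(n,stt[i],cen[i])
p,e=tri(T,t(155,222),S,s(130,82));print('knob',p,e)
R=np.array([[np.cos(yaw),np.sin(yaw)],[-np.sin(yaw),np.cos(yaw)]]);q=R@(p-c)[:2];print('sel frame',q, 'angles', q/(p[2]-.015))
```

```text
[0.5297 0.0511 0.095 ] 0.0018 [0.5297 0.0514 0.09  ] [0.5338 0.0548 0.09  ]
[ 0.5536 -0.0313  0.0936] 0.0025 [ 0.5532 -0.0309  0.09  ] [ 0.5573 -0.0294  0.09  ]
[0.4384 0.0259 0.0928] 0.0007 [0.4383 0.0259 0.09  ] [0.4401 0.0279 0.09  ]
[ 0.4614 -0.0566  0.0931] 0.0013 [ 0.4612 -0.0567  0.09  ] [ 0.4637 -0.0549  0.09  ]
[ 0.49558344 -0.00257897  0.09      ] 0.2725894339504105 0.2743768697779909
sizes 0.09523558532494913 0.08567656267020225
top [334 185  20  24 289] [343.93425606 197.32179931]
side [313 195  22  24 354] [323.71186441 206.18926554]
knob [0.46732923 0.02426026 0.14733715] 0.0016168277604703045
sel frame [-0.01998516  0.03345502] angles [-0.151017    0.25280142]
```

Estimate: selector centre is about (0.496, -0.002) with yaw 0.273 rad. The plate height triangulates to 93 mm against 90 mm given. The knob is at about (-20, +33) mm in the selector frame, z 0.147, so fore-aft lean is about -0.15. Next I'll turn the tool to line up with the selector (tool y forward, tool x left), shut the jaws and head over.

Request:
send_rows --motion '[{"rz": 0.134, "jaw": 0}, {"rz": 0.134, "jaw": 0}, {"rz": 0.134, "jaw": 0}, {"rz": 0.134, "jaw": 0}, {"rz": 0.134, "jaw": 0}]'

```text
schema error: expected keys x, y, z, rx, ry, rz, jaw
```

Request:
send_rows --motion '[{"rz": 0.134, "jaw": 0}, {"rz": 0.134, "jaw": 0}, {"x": -4, "jaw": 0}, {"x": -4, "jaw": 0}, {"x": -4, "jaw": 0}]'

```text
schema error: expected keys x, y, z, rx, ry, rz, jaw
```

Request:
send_rows --motion '[{"x": -4, "y": 0.5, "jaw": 0}, {"x": -4, "y": 0.5, "jaw": 0}, {"x": -4, "y": 0.5, "jaw": 0}, {"x": -4, "y": 0.5, "jaw": 0}, {"x": -4, "y": 0.5, "jaw": 0}]'

```text
schema error: expected keys x, y, z, rx, ry, rz, jaw
```

```bash
cat >> h.py <<'E'
from scipy.spatial.transform import Rotation as Ro
C=np.array([.496,-.002]);YAW=.273
def where():
    s=get_state();r=Ro.from_quat(s['eef_rot']).as_matrix();c,n=np.cos(YAW),np.sin(YAW);R=np.array([[c,n],[-n,c]])
    print('t',round(s['clock'],2),'sel xy mm',(R@(s['tool_pos'][:2]-C)*1e3).round(1),'z',(s['tool_pos'][2]*1e3).round(1),'F sel',(R@s['contact_force'][:2]).round(1),s['contact_force'][2].round(1),'open',round(s['opening'],2))
    print('tool y yaw err',(np.arctan2(r[1,1],r[0,1])-YAW).round(3),'tool z',r[:,2].round(3),'q',s['q'].round(2)); return s
E
python3 -c "
from h import *
where()"
```

```text
t 0.1 sel xy mm [-108.2  639.6] z 249.0 F sel [0.6 0. ] 0.1 open 0.99
tool y yaw err 0.939 tool z [-0.    -0.002 -1.   ] q [-1.18  0.69 -0.19  1.57  0.16  0.9  -0.22]
```

Every row needs all seven keys.

Request:
send_rows --motion '[{"x": 0, "y": 0, "z": 0, "rx": 0, "ry": 0, "rz": 0.134, "jaw": 0}, {"x": 0, "y": 0, "z": 0, "rx": 0, "ry": 0, "rz": 0.134, "jaw": 0}, {"x": 0, "y": 0, "z": 0, "rx": 0, "ry": 0, "rz": 0.134, "jaw": 0}, {"x": 0, "y": 0, "z": 0, "rx": 0, "ry": 0, "rz": 0.134, "jaw": 0}, {"x": 0, "y": 0, "z": 0, "rx": 0, "ry": 0, "rz": 0.134, "jaw": 0}]'

```text
clock: 0.6
tool_pos: [0.2193, 0.5849, 0.2493]
eef_rot: [0.494, 0.869, -0.001, 0.0]
contact_force: [-0.0, -0.5, -0.4]
opening: 0.576
finger_force: 0.0
```

Request:
send_rows --motion '[{"x": 0, "y": 0, "z": 0, "rx": 0, "ry": 0, "rz": 0.134, "jaw": 0}, {"x": 0, "y": 0, "z": 0, "rx": 0, "ry": 0, "rz": 0.134, "jaw": 0}, {"x": -4, "y": 0, "z": 0, "rx": 0, "ry": 0, "rz": 0, "jaw": 0}, {"x": -4, "y": 0, "z": 0, "rx": 0, "ry": 0, "rz": 0, "jaw": 0}, {"x": -4, "y": 0, "z": 0, "rx": 0, "ry": 0, "rz": 0, "jaw": 0}]'

```text
clock: 1.1
tool_pos: [0.2519, 0.4681, 0.2493]
eef_rot: [0.604, 0.797, -0.0, 0.0]
contact_force: [0.5, 0.3, -0.3]
opening: 0.118
finger_force: 0.0
```

Request:
send_rows --motion '[{"x": -4, "y": 0.5, "z": 0, "rx": 0, "ry": 0, "rz": 0, "jaw": 0}, {"x": -4, "y": 0.5, "z": 0, "rx": 0, "ry": 0, "rz": 0, "jaw": 0}, {"x": -4, "y": 0.5, "z": 0, "rx": 0, "ry": 0, "rz": 0, "jaw": 0}, {"x": -4, "y": 0.5, "z": 0, "rx": 0, "ry": 0, "rz": 0, "jaw": 0}, {"x": -4, "y": 0.5, "z": 0, "rx": 0, "ry": 0, "rz": 0, "jaw": 0}]'

```text
clock: 1.6
tool_pos: [0.3304, 0.2823, 0.2496]
eef_rot: [0.604, 0.797, -0.0, 0.0]
contact_force: [0.7, 0.4, 0.2]
opening: 0.007
finger_force: 0.0
```

```bash
python3 -c "
from h import *
where()"
```

```text
t 1.6 sel xy mm [-82.8 318.5] z 249.6 F sel [0.8 0.2] 0.2 open 0.01
tool y yaw err 0.001 tool z [-0. -0. -1.] q [-0.84  0.45  0.03  2.12 -0.03  0.57 -0.51]
```

Request:
send_rows --motion '[{"x": -4, "y": 0, "z": 0, "rx": 0, "ry": 0, "rz": 0, "jaw": 0}, {"x": -4, "y": 0, "z": 0, "rx": 0, "ry": 0, "rz": 0, "jaw": 0}, {"x": -4, "y": 0, "z": 0, "rx": 0, "ry": 0, "rz": 0, "jaw": 0}, {"x": -4, "y": 0, "z": 0, "rx": 0, "ry": 0, "rz": 0, "jaw": 0}, {"x": -4, "y": 0, "z": 0, "rx": 0, "ry": 0, "rz": 0, "jaw": 0}]'

```text
clock: 2.1
tool_pos: [0.3843, 0.0898, 0.2497]
eef_rot: [0.604, 0.797, -0.0, -0.0]
contact_force: [0.6, 0.5, 0.4]
opening: 0.008
finger_force: 0.0
```

Request:
send_rows --motion '[{"x": -3, "y": 0.5, "z": 0, "rx": 0, "ry": 0, "rz": 0, "jaw": 0}, {"x": -3, "y": 0.5, "z": 0, "rx": 0, "ry": 0, "rz": 0, "jaw": 0}, {"x": -2.4, "y": 0, "z": 0, "rx": 0, "ry": 0, "rz": 0, "jaw": 0}, {"x": 0, "y": 0, "z": 0, "rx": 0, "ry": 0, "rz": 0, "jaw": 0}, {"x": 0, "y": 0, "z": 0, "rx": 0, "ry": 0, "rz": 0, "jaw": 0}]'

```text
clock: 2.6
tool_pos: [0.4163, 0.0134, 0.2495]
eef_rot: [0.604, 0.797, -0.0, -0.0]
contact_force: [-0.4, 0.2, 0.8]
opening: 0.004
finger_force: 0.0
```

Run:
```python
from h import *
where(); w=snap('wrist','w1');s=snap('side','s1')
print({k:v for k,v in w.items() if k!='img'})
cv2.imwrite('pics/z1.png',np.hstack([cv2.resize(w['img'],(400,250))[...,::-1],cv2.resize(s['img'][165:290,250:450],(400,250),interpolation=2)[...,::-1]]))
```

```text
t 2.6 sel xy mm [-72.6  36.3] z 249.5 F sel [-0.4  0.3] 0.8 open 0.0
tool y yaw err 0.0 tool z [-0.001  0.    -1.   ] q [-0.13  0.43 -0.02  2.16  0.01  0.55  0.12]
{'vertical_fov': 62.87351418686467, 'cx': 319.29712903229887, 'cy': 203.07791169809823, 'extrinsics': array([[ 9.62689760e-01, -2.60680919e-01, -7.26215185e-02,
         3.97143369e-01],
       [ 2.70607177e-01,  9.26951190e-01,  2.59871597e-01,
         8.03226358e-02],
       [-4.26963818e-04, -2.69827630e-01,  9.62908546e-01,
         3.84536982e-01],
       [ 0.00000000e+00,  0.00000000e+00,  0.00000000e+00,
         1.00000000e+00]])}
```

View pics/z1.png

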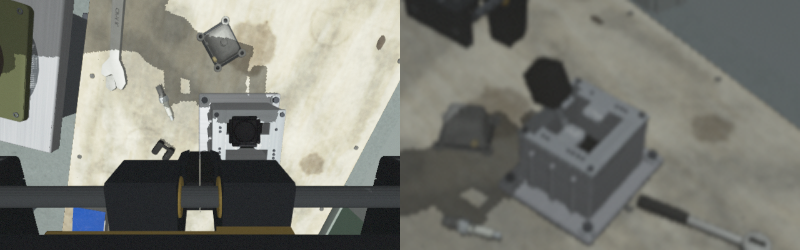

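The wrist view (half scale) shows the dark knob at about (243,131), the gate plate around (215–283, 107–155), and the fingers at u≈200. The side crop shows the knob standing clear of the fingers. Next I'll measure the knob cap from the wrist image.

Run:
```python
from h import *
W=dict(np.load('pics/w1.npz'));T=dict(np.load('pics/top0.npz'));S=dict(np.load('pics/side0.npz'))
c,n=np.cos(YAW),np.sin(YAW);R=np.array([[c,n],[-n,c]])
g=W['img'].max(2);sub=g[170:245,350:440];print(g[208,350:450:3]);print(g[175:245:3,389])
m=(sub<35).astype(np.uint8);k,l,st,ce=cv2.connectedComponentsWithStats(m)
for i in range(1,k):
    if st[i,4]>200: print(st[i],ce[i]+[350,170])
for z in(.145,.165):
    p=plane(W,389,209,z);print(z,p,R@(p[:2]-C)*1e3)
p,e=tri(W,(389,209),S,(323.7,206.2));print(p,e,R@(p[:2]-C)*1e3)
```

```text
[207 197 223 219 169  37  31  28  15  37  42  33  41  38  37  38  39  37
  37  34  26  33  21  60  79  79  81 168 214 216 106 140 212 207]
[104 130 129 128  31  27  29  36  39  33  41  38  43  32  34  36  36  31
  42  62  28 104  93  92]
[  13   16   56   48 1224] [389.00081699 206.83415033]
0.145 [0.46775386 0.02557096 0.145     ] [-19.76636095  34.16567097]
0.165 [0.46185828 0.03014241 0.165     ] [-24.21104363  40.1574085 ]
[0.46829577 0.02544663 0.14548686] 0.0013679811088222376 [-19.27803585  33.89983383]
```

Two independent measurements agree: the knob centre is at (-20, 34) mm, z 0.145. I'll descend to TCP z 0.139, then push forward.

Request:
send_rows --motion '[{"x": -0.2, "y": 0, "z": 4, "rx": 0, "ry": 0, "rz": 0, "jaw": 0}, {"x": 0, "y": 0, "z": 4, "rx": 0, "ry": 0, "rz": 0, "jaw": 0}, {"x": 0, "y": 0, "z": 3, "rx": 0, "ry": 0, "rz": 0, "jaw": 0}, {"x": 0, "y": 0, "z": 0, "rx": 0, "ry": 0, "rz": 0, "jaw": 0}, {"x": 0, "y": 0, "z": 0, "rx": 0, "ry": 0, "rz": 0, "jaw": 0}]'

```text
clock: 3.2
tool_pos: [0.4168, 0.0123, 0.1399]
eef_rot: [0.603, 0.798, -0.0, -0.001]
contact_force: [-0.6, -0.3, 0.3]
opening: 0.006
finger_force: 0.0
```

Request:
send_rows --motion '[{"x": 0, "y": 0.4, "z": 0, "rx": 0, "ry": 0, "rz": 0, "jaw": 0}, {"x": 0, "y": 0.4, "z": 0, "rx": 0, "ry": 0, "rz": 0, "jaw": 0}, {"x": 0, "y": 0.4, "z": 0, "rx": 0, "ry": 0, "rz": 0, "jaw": 0}, {"x": 0, "y": 0.4, "z": 0, "rx": 0, "ry": 0, "rz": 0, "jaw": 0}, {"x": 0, "y": 0.4, "z": 0, "rx": 0, "ry": 0, "rz": 0, "jaw": 0}]'

```text
clock: 3.7
tool_pos: [0.436, 0.0166, 0.14]
eef_rot: [0.604, 0.797, -0.0, -0.0]
contact_force: [-3.2, -0.0, 2.3]
opening: 0.004
finger_force: 1.3
```

```bash
python3 -c "
from h import *
where()"
```

```text
t 3.7 sel xy mm [-52.8  34.1] z 140.0 F sel [-3.1  0.8] 2.3 open 0.0
tool y yaw err 0.001 tool z [-0.001 -0.    -1.   ] q [-0.14  0.67 -0.01  2.22  0.03  0.25  0.1 ]
```

Contact at about 3 N. I'll push 14 mm more, then look.

Request:
send_rows --motion '[{"x": 0, "y": 0.4, "z": 0, "rx": 0, "ry": 0, "rz": 0, "jaw": 0}, {"x": 0, "y": 0.4, "z": 0, "rx": 0, "ry": 0, "rz": 0, "jaw": 0}, {"x": 0, "y": 0.4, "z": 0, "rx": 0, "ry": 0, "rz": 0, "jaw": 0}, {"x": 0, "y": 0.2, "z": 0, "rx": 0, "ry": 0, "rz": 0, "jaw": 0}, {"x": 0, "y": 0, "z": 0, "rx": 0, "ry": 0, "rz": 0, "jaw": 0}]'

```text
clock: 4.2
tool_pos: [0.4503, 0.0207, 0.1396]
eef_rot: [0.604, 0.797, 0.0, 0.0]
contact_force: [-1.6, 0.4, 1.2]
opening: 0.0
finger_force: 0.6
```

Run:
```python
from h import *
where(); w=snap('wrist','w2');s=snap('side','s2')
cv2.imwrite('pics/z2.png',np.hstack([cv2.resize(w['img'][130:330,240:560],(400,250),interpolation=2)[...,::-1],cv2.resize(s['img'][165:290,250:450],(400,250),interpolation=2)[...,::-1]]))
```

```text
t 4.2 sel xy mm [-37.9  34.1] z 139.6 F sel [-1.5  0.9] 1.2 open 0.0
tool y yaw err 0.001 tool z [ 0.001  0.    -1.   ] q [-0.14  0.68 -0.01  2.18  0.02  0.28  0.1 ]
```

View pics/z2.png

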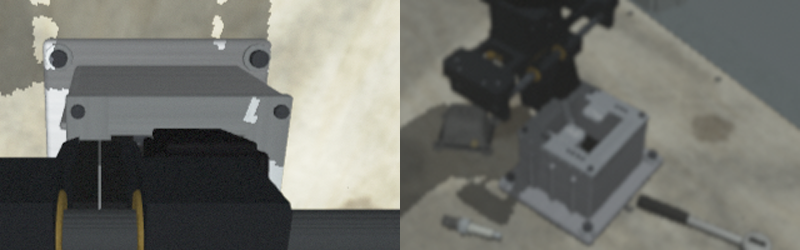

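The wrist view shows the fingers at crop u 58–142. The knob is directly to the right, at u about 146–265 and v about 140, touching the fingers. The side view is blocked by the gripper. Converting those columns to positions:

Run:
```python
from h import *
W=dict(np.load('pics/w2.npz'))
c,n=np.cos(YAW),np.sin(YAW);R=np.array([[c,n],[-n,c]])
for nm,u,v,z in(('boltN',78,111,.09),('boltF',283,105,.09),('cap near',150,135,.166),('cap far',255,140,.166),('knob far low',267,155,.150),('fingL',58,150,.17),('fingR',142,150,.17)):
    p=plane(W,u/1.25+240,v/1.25+130,z);print(nm,(R@(p[:2]-C)*1e3).round(1))
```

```text
boltN [-48.2  42.3]
boltF [48.9 45.5]
cap near [-23.8  60.5]
cap far [ 6.2 59. ]
knob far low [17.3 47.1]
fingL [-49.7  57.6]
fingR [-26.4  57.6]
```

The knob is now at x about -8 mm (finger half thickness about 12 mm), so I'll push 8 mm more. Then I'll back off, lift above the knob and measure again.

Request:
send_rows --motion '[{"x": 0, "y": 0.4, "z": 0, "rx": 0, "ry": 0, "rz": 0, "jaw": 0}, {"x": 0, "y": 0.4, "z": 0, "rx": 0, "ry": 0, "rz": 0, "jaw": 0}, {"x": 0, "y": 0, "z": 0, "rx": 0, "ry": 0, "rz": 0, "jaw": 0}, {"x": 0, "y": -1, "z": 0, "rx": 0, "ry": 0, "rz": 0, "jaw": 0}, {"x": 0, "y": -2, "z": 0, "rx": 0, "ry": 0, "rz": 0, "jaw": 0}]'

```text
clock: 4.8
tool_pos: [0.43, 0.0149, 0.1398]
eef_rot: [0.604, 0.797, 0.001, 0.001]
contact_force: [-0.5, 0.1, 0.5]
opening: 0.003
finger_force: 0.0
```

Request:
send_rows --motion '[{"x": 0, "y": -1, "z": -3, "rx": 0, "ry": 0, "rz": 0, "jaw": 0}, {"x": 0, "y": 0, "z": -4, "rx": 0, "ry": 0, "rz": 0, "jaw": 0}, {"x": 0, "y": 0, "z": -4, "rx": 0, "ry": 0, "rz": 0, "jaw": 0}, {"x": 0, "y": 0, "z": 0, "rx": 0, "ry": 0, "rz": 0, "jaw": 0}, {"x": 0, "y": 0, "z": 0, "rx": 0, "ry": 0, "rz": 0, "jaw": 0}]'

```text
clock: 5.3
tool_pos: [0.4191, 0.0117, 0.2503]
eef_rot: [0.604, 0.797, 0.001, 0.001]
contact_force: [0.9, 0.6, -0.4]
opening: 0.008
finger_force: 0.0
```

```bash
cat >> h.py <<'E'
def knob(tag):
    w=snap('wrist','w'+tag);s=snap('side','s'+tag)
    c,n=np.cos(YAW),np.sin(YAW);R=np.array([[c,n],[-n,c]])
    cv2.imwrite('pics/z%s.png'%tag,np.hstack([cv2.resize(w['img'][130:330,240:560],(400,250),interpolation=2)[...,::-1],cv2.resize(s['img'][165:290,250:450],(400,250),interpolation=2)[...,::-1]]))
    p0=proj(s,[*(C+R.T@[0,0]),.145]); out=[]
    for nm,I,thr in(('w',w,50),('s',s,45)):
        g=I['img'].max(2);m=(g<thr).astype(np.uint8);m=cv2.morphologyEx(m,cv2.MORPH_OPEN,np.ones((7,7),np.uint8))
        k,l,st,ce=cv2.connectedComponentsWithStats(m)
        u,v=proj(I,[*C,.145]);cand=[(np.hypot(*(ce[i]-[u,v])),i) for i in range(1,k) if st[i,4]>150]
        d,i=min(cand);x,y,a,b,_=st[i];print(nm,'bbox',st[i],'cen',ce[i].round(1));out.append((x+a/2,y+b/2))
    p,e=tri(w,out[0],s,out[1]);print('tri sel',(R@(p[:2]-C)*1e3).round(1),p[2].round(4),'gap',e.round(4))
    p=plane(w,*out[0],.148);print('wrist plane',(R@(p[:2]-C)*1e3).round(1))
    p=plane(s,*out[1],.148);print('side plane',(R@(p[:2]-C)*1e3).round(1))
E
python3 -c "
from h import *
where();knob('3')"
```

```text
t 5.3 sel xy mm [-70.3  34. ] z 250.3 F sel [1.  0.3] -0.4 open 0.01
tool y yaw err 0.001 tool z [ 0.002  0.    -1.   ] q [-0.12  0.43 -0.02  2.16  0.02  0.55  0.12]
w bbox [ 383  183   66   52 2945] cen [416.1 207.8]
s bbox [322 190  18  20 321] cen [330.4 199.5]
tri sel [ 3.4 32. ] 0.1475 gap 0.001
wrist plane [ 2.8 32.4]
side plane [ 3.6 31.6]
```

View pics/z3.png

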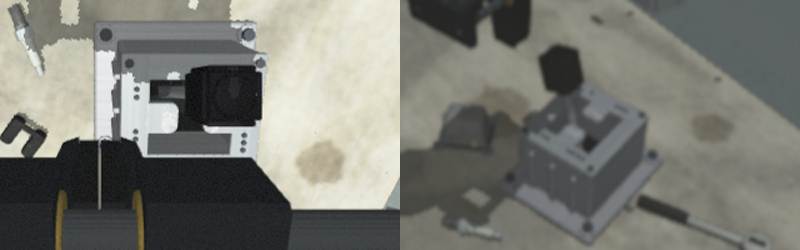

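The wrist crop shows the knob cap at about u 212–262, v 97, with its near side face at u 187–210. The side crop shows the knob standing almost upright fore-aft, leaning left. I'll check the near-bottom and far-top edges separately.

Run:
```python
from h import *
W=dict(np.load('pics/w3.npz'))
c,n=np.cos(YAW),np.sin(YAW);R=np.array([[c,n],[-n,c]])
for nm,u,v,z in(('near bottom',383,208,.128),('far top',449,208,.163),('cap near',409,208,.165),('boltN',130/1.25+240,63/1.25+130,.09),('boltF',261/1.25+240,62/1.25+130,.09)):
    p=plane(W,u,v,z);print(nm,(R@(p[:2]-C)*1e3).round(1))
```

```text
near bottom [-18.1  27.2]
far top [21.5 37.7]
cap near [-7.5 38.2]
boltN [-47.6  42.4]
boltF [48.8 43.2]
```

Fore-aft lean is about 0.01, so the stick is level with the cross channel (tolerance 0.07). Now I'll go round to the left side, descend and push right.

Request:
send_rows --motion '[{"x": 2.5, "y": 3, "z": 0, "rx": 0, "ry": 0, "rz": 0, "jaw": 0}, {"x": 2.6, "y": 3, "z": 0, "rx": 0, "ry": 0, "rz": 0, "jaw": 0}, {"x": 0, "y": 1.1, "z": 0, "rx": 0, "ry": 0, "rz": 0, "jaw": 0}, {"x": 0, "y": 0, "z": 0, "rx": 0, "ry": 0, "rz": 0, "jaw": 0}, {"x": 0, "y": 0, "z": 0, "rx": 0, "ry": 0, "rz": 0, "jaw": 0}]'

```text
clock: 5.9
tool_pos: [0.4722, 0.0788, 0.2485]
eef_rot: [0.604, 0.797, -0.002, -0.001]
contact_force: [-0.8, 0.2, -0.9]
opening: 0.0
finger_force: 0.0
```

Request:
send_rows --motion '[{"x": 0, "y": 0, "z": 4, "rx": 0, "ry": 0, "rz": 0, "jaw": 0}, {"x": 0, "y": 0, "z": 4, "rx": 0, "ry": 0, "rz": 0, "jaw": 0}, {"x": 0, "y": 0, "z": 3, "rx": 0, "ry": 0, "rz": 0, "jaw": 0}, {"x": 0, "y": 0, "z": 0, "rx": 0, "ry": 0, "rz": 0, "jaw": 0}, {"x": 0, "y": 0, "z": 0, "rx": 0, "ry": 0, "rz": 0, "jaw": 0}]'

```text
clock: 6.4
tool_pos: [0.4727, 0.079, 0.1399]
eef_rot: [0.605, 0.797, -0.001, -0.0]
contact_force: [0.4, -0.1, 0.0]
opening: 0.003
finger_force: 0.0
```

Request:
send_rows --motion '[{"x": -0.4, "y": 0, "z": 0, "rx": 0, "ry": 0, "rz": 0, "jaw": 0}, {"x": -0.4, "y": 0, "z": 0, "rx": 0, "ry": 0, "rz": 0, "jaw": 0}, {"x": -0.4, "y": 0, "z": 0, "rx": 0, "ry": 0, "rz": 0, "jaw": 0}, {"x": -0.4, "y": 0, "z": 0, "rx": 0, "ry": 0, "rz": 0, "jaw": 0}, {"x": -0.4, "y": 0, "z": 0, "rx": 0, "ry": 0, "rz": 0, "jaw": 0}]'

```text
clock: 6.9
tool_pos: [0.4793, 0.0607, 0.1401]
eef_rot: [0.604, 0.797, 0.0, 0.0]
contact_force: [-1.0, 3.6, 2.0]
opening: 0.007
finger_force: 1.5
```

```bash
python3 -c "
from h import *
where()"
```

```text
t 6.9 sel xy mm [ 0.9 64.9] z 140.1 F sel [-0.   3.8] 2.0 open 0.01
tool y yaw err 0.001 tool z [ 0.001  0.    -1.   ] q [-0.21  0.7  -0.02  2.09  0.03  0.35  0.02]
```

Contact is at y≈65. Now to push across, watching the force.

Request:
send_rows --motion '[{"x": -0.5, "y": 0, "z": 0, "rx": 0, "ry": 0, "rz": 0, "jaw": 0}, {"x": -0.5, "y": 0, "z": 0, "rx": 0, "ry": 0, "rz": 0, "jaw": 0}, {"x": -0.5, "y": 0, "z": 0, "rx": 0, "ry": 0, "rz": 0, "jaw": 0}, {"x": -0.5, "y": 0, "z": 0, "rx": 0, "ry": 0, "rz": 0, "jaw": 0}, {"x": -0.5, "y": 0, "z": 0, "rx": 0, "ry": 0, "rz": 0, "jaw": 0}]'

```text
clock: 7.4
tool_pos: [0.4859, 0.0364, 0.1396]
eef_rot: [0.604, 0.797, -0.0, -0.0]
contact_force: [-0.1, 2.1, 0.8]
opening: 0.005
finger_force: 1.1
```

```bash
python3 -c "
from h import *
where()"
```

```text
t 7.4 sel xy mm [ 0.6 39.7] z 139.6 F sel [0.5 2.1] 0.8 open 0.0
tool y yaw err 0.001 tool z [-0.  0. -1.] q [-0.16  0.7  -0.02  2.08  0.04  0.36  0.06]
```

Request:
send_rows --motion '[{"x": -0.5, "y": 0, "z": 0, "rx": 0, "ry": 0, "rz": 0, "jaw": 0}, {"x": -0.5, "y": 0, "z": 0, "rx": 0, "ry": 0, "rz": 0, "jaw": 0}, {"x": -0.5, "y": 0, "z": 0, "rx": 0, "ry": 0, "rz": 0, "jaw": 0}, {"x": -0.5, "y": 0, "z": 0, "rx": 0, "ry": 0, "rz": 0, "jaw": 0}, {"x": -0.5, "y": 0, "z": 0, "rx": 0, "ry": 0, "rz": 0, "jaw": 0}]'

```text
clock: 7.9
tool_pos: [0.4926, 0.0124, 0.1397]
eef_rot: [0.604, 0.797, 0.0, -0.0]
contact_force: [-0.1, 2.4, 1.7]
opening: 0.005
finger_force: 1.1
```

Request:
send_rows --motion '[{"x": -0.4, "y": 0, "z": 0, "rx": 0, "ry": 0, "rz": 0, "jaw": 0}, {"x": -0.2, "y": 0, "z": 0, "rx": 0, "ry": 0, "rz": 0, "jaw": 0}, {"x": -0.2, "y": 0, "z": 0, "rx": 0, "ry": 0, "rz": 0, "jaw": 0}, {"x": -0.2, "y": 0, "z": 0, "rx": 0, "ry": 0, "rz": 0, "jaw": 0}, {"x": 0, "y": 0, "z": 0, "rx": 0, "ry": 0, "rz": 0, "jaw": 0}]'

```text
clock: 8.4
tool_pos: [0.4952, 0.0028, 0.1396]
eef_rot: [0.604, 0.797, -0.0, 0.0]
contact_force: [-0.9, 1.7, 0.3]
opening: 0.005
finger_force: 0.7
```

```bash
python3 -c "
from h import *
where()"
```

```text
t 8.4 sel xy mm [0.6 4.9] z 139.6 F sel [-0.4  1.9] 0.3 open 0.01
tool y yaw err 0.001 tool z [-0. -0. -1.] q [-0.08  0.71 -0.03  2.06  0.06  0.38  0.11]
```

Request:
send_rows --motion '[{"x": -0.2, "y": 0, "z": 0, "rx": 0, "ry": 0, "rz": 0, "jaw": 0}, {"x": -0.2, "y": 0, "z": 0, "rx": 0, "ry": 0, "rz": 0, "jaw": 0}, {"x": -0.2, "y": 0, "z": 0, "rx": 0, "ry": 0, "rz": 0, "jaw": 0}, {"x": -0.1, "y": 0, "z": 0, "rx": 0, "ry": 0, "rz": 0, "jaw": 0}, {"x": 0, "y": 0, "z": 0, "rx": 0, "ry": 0, "rz": 0, "jaw": 0}]'

```text
clock: 8.9
tool_pos: [0.4971, -0.0038, 0.1396]
eef_rot: [0.604, 0.797, -0.0, -0.0]
contact_force: [-0.5, 0.2, -1.7]
opening: 0.002
finger_force: 0.7
```

```bash
python3 -c "
from h import *
where()"
```

```text
t 8.9 sel xy mm [ 0.5 -2. ] z 139.6 F sel [-0.5  0.3] -1.7 open 0.0
tool y yaw err 0.001 tool z [-0. -0. -1.] q [-0.06  0.71 -0.04  2.05  0.06  0.38  0.12]
```

Request:
send_rows --motion '[{"x": -0.1, "y": 0, "z": 0, "rx": 0, "ry": 0, "rz": 0, "jaw": 0}, {"x": -0.1, "y": 0, "z": 0, "rx": 0, "ry": 0, "rz": 0, "jaw": 0}, {"x": -0.1, "y": 0, "z": 0, "rx": 0, "ry": 0, "rz": 0, "jaw": 0}, {"x": -0.1, "y": 0, "z": 0, "rx": 0, "ry": 0, "rz": 0, "jaw": 0}, {"x": 0, "y": 0, "z": 0, "rx": 0, "ry": 0, "rz": 0, "jaw": 0}]'

```text
clock: 9.4
tool_pos: [0.4981, -0.0072, 0.1396]
eef_rot: [0.604, 0.797, 0.0, -0.0]
contact_force: [-1.1, 2.3, -1.5]
opening: 0.004
finger_force: 1.4
```

```bash
python3 -c "
from h import *
where();knob('4')"
```

```text
t 9.4 sel xy mm [ 0.6 -5.6] z 139.6 F sel [-0.5  2.5] -1.5 open 0.0
tool y yaw err 0.001 tool z [-0.  0. -1.] q [-0.05  0.71 -0.04  2.05  0.07  0.39  0.13]
w bbox [302 217  11  22 228] cen [307.3 227.7]
s bbox [340 204  28  22 465] cen [354.2 213.5]
tri sel [ 6.2 -6.2] 0.1187 gap 0.0351
wrist plane [-4.7 18. ]
side plane [ -3.2 -31.6]
```

View pics/z4.png

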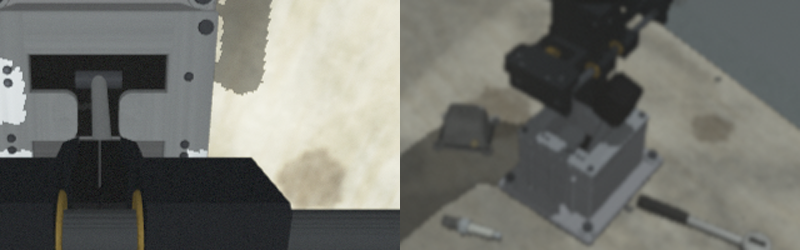

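The wrist crop shows the stem in the cross channel, at (97,80)–(97,135), leaning right under the fingers. The side crop shows the knob at about (215,98) leaning right, with y about -32. A little more is needed to reach the stop.

Request:
send_rows --motion '[{"x": -0.1, "y": 0, "z": 0, "rx": 0, "ry": 0, "rz": 0, "jaw": 0}, {"x": -0.1, "y": 0, "z": 0, "rx": 0, "ry": 0, "rz": 0, "jaw": 0}, {"x": -0.1, "y": 0, "z": 0, "rx": 0, "ry": 0, "rz": 0, "jaw": 0}, {"x": 0, "y": 0, "z": 0, "rx": 0, "ry": 0, "rz": 0, "jaw": 0}, {"x": 0, "y": 0, "z": 0, "rx": 0, "ry": 0, "rz": 0, "jaw": 0}]'

```text
clock: 10.0
tool_pos: [0.4985, -0.0091, 0.1394]
eef_rot: [0.603, 0.797, 0.0, -0.001]
contact_force: [-1.1, 5.6, -3.3]
opening: 0.004
finger_force: 3.0
```

```bash
python3 -c "
from h import *
where()"
```

```text
t 10.0 sel xy mm [ 0.5 -7.5] z 139.4 F sel [0.4 5.7] -3.3 open 0.0
tool y yaw err 0.002 tool z [-0.001  0.002 -1.   ] q [-0.05  0.71 -0.04  2.05  0.07  0.39  0.14]
```

The force has risen to 6 N, so the stick is at the right-hand stop. I'll retreat left, go up and look before going to the near side.

Request:
send_rows --motion '[{"x": 1.5, "y": 0, "z": 0, "rx": 0, "ry": 0, "rz": 0, "jaw": 0}, {"x": 2, "y": 0, "z": 0, "rx": 0, "ry": 0, "rz": 0, "jaw": 0}, {"x": 0.5, "y": 0, "z": -4, "rx": 0, "ry": 0, "rz": 0, "jaw": 0}, {"x": 0, "y": 0, "z": -4, "rx": 0, "ry": 0, "rz": 0, "jaw": 0}, {"x": 0, "y": 0, "z": -3, "rx": 0, "ry": 0, "rz": 0, "jaw": 0}]'

```text
clock: 10.5
tool_pos: [0.4893, 0.0272, 0.2521]
eef_rot: [0.604, 0.797, 0.001, 0.002]
contact_force: [0.7, 0.5, 0.4]
opening: 0.003
finger_force: 0.0
```

Request:
send_rows --motion '[{"x": 0, "y": -3, "z": 0, "rx": 0, "ry": 0, "rz": 0, "jaw": 0}, {"x": -3, "y": -3, "z": 0, "rx": 0, "ry": 0, "rz": 0, "jaw": 0}, {"x": -3.8, "y": 0, "z": 0, "rx": 0, "ry": 0, "rz": 0, "jaw": 0}, {"x": 0, "y": 0, "z": 0, "rx": 0, "ry": 0, "rz": 0, "jaw": 0}, {"x": 0, "y": 0, "z": 0, "rx": 0, "ry": 0, "rz": 0, "jaw": 0}]'

```text
clock: 11.0
tool_pos: [0.4495, -0.0552, 0.2501]
eef_rot: [0.605, 0.796, 0.0, 0.001]
contact_force: [0.2, 0.8, 0.9]
opening: 0.002
finger_force: 0.0
```

```bash
python3 -c "
from h import *
where();knob('5')"
```

```text
t 11.0 sel xy mm [-59.2 -38.7] z 250.1 F sel [0.4 0.7] 0.9 open 0.0
tool y yaw err -0.003 tool z [ 0.002 -0.001 -1.   ] q [ 0.05  0.47 -0.05  2.07  0.04  0.6   0.25]
w bbox [ 350  113   63   46 1545] cen [382.4 126.5]
s bbox [348 204  20  22 341] cen [357.7 214.6]
tri sel [ 7.3 -6.9] 0.1185 gap 0.0492
wrist plane [-15.   13.8]
side plane [  1.7 -37.9]
```

View pics/z5.png

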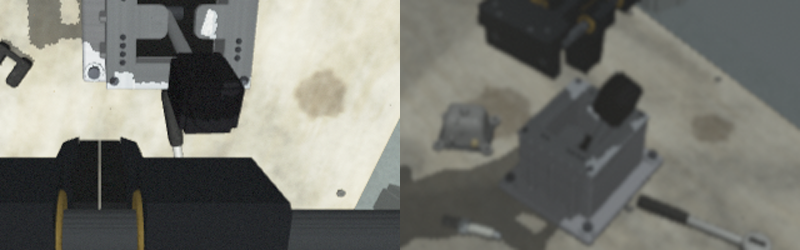

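The wrist crop shows the knob in the right lane at about (205,92), and the side crop shows it at (217,98). That puts it at x≈2, y≈-37 mm. I'll descend on the near side, slightly lower since the knob leans away, and push forward.

Request:
send_rows --motion '[{"x": 0.2, "y": 0, "z": 4, "rx": 0, "ry": 0, "rz": 0, "jaw": 0}, {"x": 0, "y": 0, "z": 4, "rx": 0, "ry": 0, "rz": 0, "jaw": 0}, {"x": 0, "y": 0, "z": 3.4, "rx": 0, "ry": 0, "rz": 0, "jaw": 0}, {"x": 0, "y": 0, "z": 0, "rx": 0, "ry": 0, "rz": 0, "jaw": 0}, {"x": 0, "y": 0, "z": 0, "rx": 0, "ry": 0, "rz": 0, "jaw": 0}]'

```text
clock: 11.6
tool_pos: [0.4483, -0.0507, 0.1359]
eef_rot: [0.603, 0.798, -0.0, -0.001]
contact_force: [-0.1, -0.5, -0.3]
opening: 0.005
finger_force: 0.0
```

Request:
send_rows --motion '[{"x": 0, "y": 0.5, "z": 0, "rx": 0, "ry": 0, "rz": 0, "jaw": 0}, {"x": 0, "y": 0.5, "z": 0, "rx": 0, "ry": 0, "rz": 0, "jaw": 0}, {"x": 0, "y": 0.5, "z": 0, "rx": 0, "ry": 0, "rz": 0, "jaw": 0}, {"x": 0, "y": 0.5, "z": 0, "rx": 0, "ry": 0, "rz": 0, "jaw": 0}, {"x": 0, "y": 0.5, "z": 0, "rx": 0, "ry": 0, "rz": 0, "jaw": 0}]'

```text
clock: 12.1
tool_pos: [0.4732, -0.0447, 0.1362]
eef_rot: [0.604, 0.797, 0.0, 0.0]
contact_force: [-0.2, -0.5, -0.1]
opening: 0.002
finger_force: 0.0
```

Request:
send_rows --motion '[{"x": 0, "y": 0.4, "z": 0, "rx": 0, "ry": 0, "rz": 0, "jaw": 0}, {"x": 0, "y": 0.4, "z": 0, "rx": 0, "ry": 0, "rz": 0, "jaw": 0}, {"x": 0, "y": 0.4, "z": 0, "rx": 0, "ry": 0, "rz": 0, "jaw": 0}, {"x": 0, "y": 0.4, "z": 0, "rx": 0, "ry": 0, "rz": 0, "jaw": 0}, {"x": 0, "y": 0, "z": 0, "rx": 0, "ry": 0, "rz": 0, "jaw": 0}]'

```text
clock: 12.6
tool_pos: [0.4881, -0.0404, 0.1356]
eef_rot: [0.604, 0.797, 0.0, 0.0]
contact_force: [-2.3, -0.9, 0.4]
opening: 0.005
finger_force: 0.6
```

```bash
python3 -c "
from h import *
where()"
```

```text
t 12.6 sel xy mm [-17.9 -34.9] z 135.6 F sel [-2.4 -0.2] 0.4 open 0.0
tool y yaw err 0.001 tool z [ 0.  0. -1.] q [ 0.01  0.71 -0.03  2.07  0.06  0.36  0.21]
```

Request:
send_rows --motion '[{"x": 0, "y": 0.4, "z": 0, "rx": 0, "ry": 0, "rz": 0, "jaw": 0}, {"x": 0, "y": 0.4, "z": 0, "rx": 0, "ry": 0, "rz": 0, "jaw": 0}, {"x": 0, "y": 0.4, "z": 0, "rx": 0, "ry": 0, "rz": 0, "jaw": 0}, {"x": 0, "y": 0.4, "z": 0, "rx": 0, "ry": 0, "rz": 0, "jaw": 0}, {"x": 0, "y": 0.1, "z": 0, "rx": 0, "ry": 0, "rz": 0, "jaw": 0}]'

```text
clock: 13.1
tool_pos: [0.5047, -0.0356, 0.1356]
eef_rot: [0.604, 0.797, 0.0, 0.0]
contact_force: [-1.4, -1.0, -1.3]
opening: 0.004
finger_force: 0.8
```

Request:
send_rows --motion '[{"x": 0, "y": 0.1, "z": 0, "rx": 0, "ry": 0, "rz": 0, "jaw": 0}, {"x": 0, "y": 0.1, "z": 0, "rx": 0, "ry": 0, "rz": 0, "jaw": 0}, {"x": 0, "y": 0.1, "z": 0, "rx": 0, "ry": 0, "rz": 0, "jaw": 0}, {"x": 0, "y": 0.1, "z": 0, "rx": 0, "ry": 0, "rz": 0, "jaw": 0}, {"x": 0, "y": 0, "z": 0, "rx": 0, "ry": 0, "rz": 0, "jaw": 0}]'

```text
clock: 13.6
tool_pos: [0.5082, -0.0347, 0.1357]
eef_rot: [0.604, 0.797, 0.0, 0.0]
contact_force: [-1.8, 0.2, -0.0]
opening: 0.002
finger_force: 0.7
```

```bash
python3 -c "
from h import *
where()"
```

```text
t 13.6 sel xy mm [  2.9 -34.8] z 135.7 F sel [-1.6  0.7] -0.0 open 0.0
tool y yaw err 0.001 tool z [ 0.  0. -1.] q [-0.    0.72 -0.03  2.02  0.05  0.4   0.2 ]
```

Request:
send_rows --motion '[{"x": 0, "y": 0.1, "z": 0, "rx": 0, "ry": 0, "rz": 0, "jaw": 0}, {"x": 0, "y": 0.1, "z": 0, "rx": 0, "ry": 0, "rz": 0, "jaw": 0}, {"x": 0, "y": 0.1, "z": 0, "rx": 0, "ry": 0, "rz": 0, "jaw": 0}, {"x": 0, "y": 0.1, "z": 0, "rx": 0, "ry": 0, "rz": 0, "jaw": 0}, {"x": 0, "y": 0, "z": 0, "rx": 0, "ry": 0, "rz": 0, "jaw": 0}]'

```text
clock: 14.1
tool_pos: [0.5112, -0.0339, 0.1355]
eef_rot: [0.604, 0.797, -0.001, -0.001]
contact_force: [-2.4, -0.7, -0.7]
opening: 0.003
finger_force: 1.6
```

```bash
python3 -c "
from h import *
where()"
```

```text
t 14.1 sel xy mm [  6.  -34.8] z 135.5 F sel [-2.5 -0. ] -0.7 open 0.0
tool y yaw err 0.001 tool z [-0.002 -0.    -1.   ] q [-0.01  0.73 -0.03  2.01  0.05  0.41  0.2 ]
```

Request:
send_rows --motion '[{"x": 0, "y": 0.1, "z": 0, "rx": 0, "ry": 0, "rz": 0, "jaw": 0}, {"x": 0, "y": 0.1, "z": 0, "rx": 0, "ry": 0, "rz": 0, "jaw": 0}, {"x": 0, "y": 0.1, "z": 0, "rx": 0, "ry": 0, "rz": 0, "jaw": 0}, {"x": 0, "y": 0, "z": 0, "rx": 0, "ry": 0, "rz": 0, "jaw": 0}, {"x": 0, "y": 0, "z": 0, "rx": 0, "ry": 0, "rz": 0, "jaw": 0}]'

```text
clock: 14.6
tool_pos: [0.5128, -0.0334, 0.1353]
eef_rot: [0.604, 0.797, -0.001, -0.002]
contact_force: [-6.8, -1.8, -0.2]
opening: 0.002
finger_force: 2.9
```

```bash
python3 -c "
from h import *
where()"
```

```text
t 14.6 sel xy mm [  7.7 -34.7] z 135.3 F sel [-7.   0.1] -0.2 open 0.0
tool y yaw err 0.001 tool z [-0.004 -0.001 -1.   ] q [-0.01  0.73 -0.03  2.    0.05  0.42  0.2 ]
```

The force is rising at the predicted stop, about +7 mm. I'll seat it with another 2 mm, then back off, lift and check.

Request:
send_rows --motion '[{"x": 0, "y": 0.1, "z": 0, "rx": 0, "ry": 0, "rz": 0, "jaw": 0}, {"x": 0, "y": 0.1, "z": 0, "rx": 0, "ry": 0, "rz": 0, "jaw": 0}, {"x": 0, "y": 0, "z": 0, "rx": 0, "ry": 0, "rz": 0, "jaw": 0}, {"x": 0, "y": 0, "z": 0, "rx": 0, "ry": 0, "rz": 0, "jaw": 0}, {"x": 0, "y": 0, "z": 0, "rx": 0, "ry": 0, "rz": 0, "jaw": 0}]'

```text
clock: 15.1
tool_pos: [0.5137, -0.0331, 0.1351]
eef_rot: [0.604, 0.797, -0.002, -0.002]
contact_force: [-7.4, -1.5, 0.9]
opening: 0.005
finger_force: 3.6
```

Request:
send_rows --motion '[{"x": 0, "y": -1, "z": 0, "rx": 0, "ry": 0, "rz": 0, "jaw": 0}, {"x": 0, "y": -2, "z": 0, "rx": 0, "ry": 0, "rz": 0, "jaw": 0}, {"x": 0, "y": -3, "z": 0, "rx": 0, "ry": 0, "rz": 0, "jaw": 0}, {"x": 0, "y": -1, "z": -4, "rx": 0, "ry": 0, "rz": 0, "jaw": 0}, {"x": 0, "y": 0, "z": -4, "rx": 0, "ry": 0, "rz": 0, "jaw": 0}]'

```text
clock: 15.6
tool_pos: [0.4484, -0.0517, 0.2164]
eef_rot: [0.604, 0.797, -0.0, -0.0]
contact_force: [0.9, 0.5, 0.3]
opening: 0.013
finger_force: 0.0
```

Request:
send_rows --motion '[{"x": 0, "y": 0, "z": -4, "rx": 0, "ry": 0, "rz": 0, "jaw": 0}, {"x": 3, "y": 0, "z": -2, "rx": 0, "ry": 0, "rz": 0, "jaw": 0}, {"x": 4, "y": 0, "z": 0, "rx": 0, "ry": 0, "rz": 0, "jaw": 0}, {"x": 0, "y": 0, "z": 0, "rx": 0, "ry": 0, "rz": 0, "jaw": 0}, {"x": 0, "y": 0, "z": 0, "rx": 0, "ry": 0, "rz": 0, "jaw": 0}]'

```text
clock: 16.1
tool_pos: [0.4316, 0.017, 0.2764]
eef_rot: [0.603, 0.798, 0.002, 0.001]
contact_force: [0.1, -0.6, -0.1]
opening: 0.005
finger_force: 0.0
```

Run:
```python
from h import *
where()
s=snap('side','s6');t=snap('top','t6')
c,n=np.cos(YAW),np.sin(YAW);R=np.array([[c,n],[-n,c]])
th,ps=.30,.27; a=np.array([np.tan(th),-np.tan(ps),1]);a/=np.linalg.norm(a);k=a*.135
K=np.array([*(C+R.T@k[:2]),.015+k[2]]);print('expected sel',(k*1e3).round(1),'px side',proj(s,K),'top',proj(t,K))
f=lambda I:cv2.resize(I,(400,400),interpolation=2)[...,::-1]
cv2.imwrite('pics/z6.png',np.clip(np.hstack([f(t['img'][150:240,310:400]),f(s['img'][185:290,290:395])])*1.4,0,255).astype(np.uint8))
```

```text
t 16.1 sel xy mm [-56.8  35.7] z 276.4 F sel [-0.1 -0.6] -0.1 open 0.01
tool y yaw err 0.004 tool z [ 0.004  0.001 -1.   ] q [-0.11  0.4  -0.05  2.09  0.03  0.65  0.09]
expected sel [ 38.6 -34.5 124.7] px side (np.float64(366.39272360163426), np.float64(207.18507271280225)) top (np.float64(366.2733932586099), np.float64(165.39795795013973))
```

View pics/z6.png

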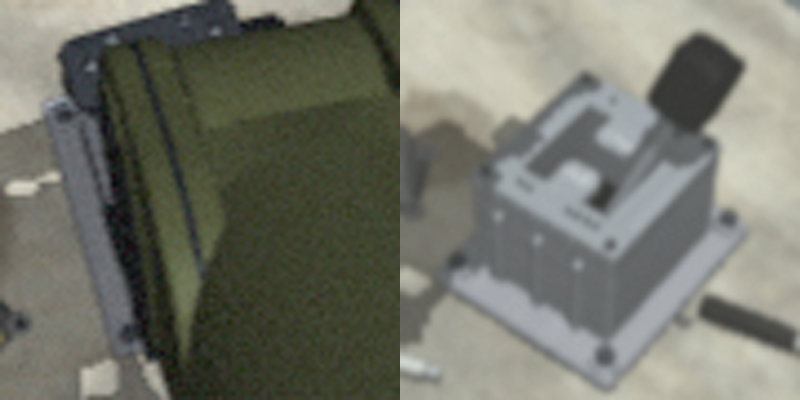

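The side crop shows the knob at about (297,82), which is pixel (368,206.5); the prediction for fully home in third was (366,207). The push force also rose to 7 N at the predicted stop, against about 2 N while sliding. The gripper is clear, so I'm handing in.

```bash
python3 -c "
from plant import *
print(finish_job())"
```

```text
the job is handed in; nothing more can be done
None
```

The gearstick is fully home in third, pushed with closed fingertips in the order asked (level with the cross channel, across to the right, then forward), peak force read about 8 N, and the job was handed in at about 16 s with the gripper clear.

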